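# Dress a dough scraper's edge with a palm file

### The job

Pick up the palm file by its wooden grip and dress the middle of the upright steel scraper edge with at least three separate full forward strokes that use more than half the length of the file, to both sides of its middle, straight across the edge towards the bench hook's end stop, the file lying flat and pressing steadily with about 8 N; lift it clear at the end of each stroke and carry it back through the air, because a file dragged back pulls the clamp off its stop. Never bear hard on the edge; then set the file down gently, flat and upright, inside the empty wooden tray, and leave everything else where it is.

Things in the scene. Friction and masses are not known exactly. Their poses are not given: they have to be found in the camera images.
- file_grip (a point): Palm file's grip point: on the centre line of its wooden grip (80 long, 26 wide, 44 mm tall), 30 mm above the file's underside; x along the file, z up. Grasp here across the 26 mm width. The steel file under the grip is 150 x 30 x 6 mm (whole tool 50 mm tall, 0.17 to 0.33 kg). It lies grip up on the table beside the bench hook; its ends are alike. Hold it hard (100 N): it rocks in a loose grip.
- jig: Wooden bench hook, fixed: board 240 x 130 x 18 mm, origin at the centre of its underside on the table; x towards its end stop (20 mm thick, top at 60 mm) = the forward stroke direction. A sliding clamp on it carries jaws (60 x 90 mm, top at 73 mm) that hold a steel scraper blade upright; the blade's edge, 3 mm thick and 70 mm long along y, is the highest part.
- edge_base (a point): Fixed point of the bench hook, axes as the hook's, 65 mm ahead of its origin and 92 mm above its underside. The middle of the blade's edge is straight above it, 0 to 20 mm higher: this differs each time, is not measured and must be felt. The jaws stand on rubber: the edge sinks 1 mm per 5 N, up to 12 mm, and springs back. File on edge: friction coefficient 0.5 to 0.75.
- clamp (a joint): Slide of the clamp on the bench hook, m: 0 = against the stop (as at the start), grows as it is pulled back towards the hook's -x end, up to 0.05. It slides almost freely (0.6 N).
- tray: The empty wooden tray, fixed, 230 mm (its x) by 120 mm outside, 26 mm high, walls 7 mm, floor 7 mm thick; origin at the centre of its underside on the table. It stands on the other side of the bench hook from the file, left or right.
- jar: amber glass jar with steel lid, 60 mm across, 85 mm tall; bystander, origin at its underside or on its axis
- cup: steel cup, 70 mm across, 75 mm tall; bystander, origin at its underside or on its axis
- brush: kitchen brush lying flat; bystander, origin at its underside or on its axis
- spoon: wooden spoon lying flat; bystander, origin at its underside or on its axis
- bowl: white bowl, 100 mm across, 50 mm tall; bystander, origin at its underside or on its axis
- block: loose wooden block 100 x 50 x 30 mm; bystander, origin at its underside or on its axis
- spatula: spatula lying flat; bystander, origin at its underside or on its axis
Not all that is in view belongs to the job. What is shaped like the part that bears file_grip but green or turquoise is not meant.

How it is judged:
On the way, in this order (a step that is already met when the one before it is completed fails the run):
1. first stroke: file flat on the edge (3 to 16 N, tilt under 0.2 rad), straight across (0.25 rad) its middle (20 mm), file centre 30 mm or more before the edge (contact force between file and jig between 3 and 16 N and y of file_grip in the frame of edge_base between -0.02 and 0.02 m and angle between the x axis of file_grip and the x axis of jig, either way round below 0.25 rad and angle between file_grip's own z axis and vertical below 0.2 rad and x of file_grip in the frame of edge_base below -0.03 m), for 0.06 s.
2. first stroke: file flat on the edge (3 to 16 N, tilt under 0.2 rad), straight across (0.25 rad) its middle (20 mm), file centre within 15 mm of the edge (contact force between file and jig between 3 and 16 N and y of file_grip in the frame of edge_base between -0.02 and 0.02 m and angle between the x axis of file_grip and the x axis of jig, either way round below 0.25 rad and angle between file_grip's own z axis and vertical below 0.2 rad and x of file_grip in the frame of edge_base between -0.015 and 0.015 m), for 0.06 s.
3. first stroke: file flat on the edge (3 to 16 N, tilt under 0.2 rad), straight across (0.25 rad) its middle (20 mm), file centre 30 mm or more past the edge (contact force between file and jig between 3 and 16 N and y of file_grip in the frame of edge_base between -0.02 and 0.02 m and angle between the x axis of file_grip and the x axis of jig, either way round below 0.25 rad and angle between file_grip's own z axis and vertical below 0.2 rad and x of file_grip in the frame of edge_base above 0.03 m), for 0.06 s.
4. second stroke: file flat on the edge (3 to 16 N, tilt under 0.2 rad), straight across (0.25 rad) its middle (20 mm), file centre 30 mm or more before the edge (all of step 1), for 0.06 s.
5. second stroke: file flat on the edge (3 to 16 N, tilt under 0.2 rad), straight across (0.25 rad) its middle (20 mm), file centre within 15 mm of the edge (all of step 2), for 0.06 s.
6. second stroke: file flat on the edge (3 to 16 N, tilt under 0.2 rad), straight across (0.25 rad) its middle (20 mm), file centre 30 mm or more past the edge (all of step 3), for 0.06 s.
7. third stroke: file flat on the edge (3 to 16 N, tilt under 0.2 rad), straight across (0.25 rad) its middle (20 mm), file centre 30 mm or more before the edge (all of step 4), for 0.06 s.
8. third stroke: file flat on the edge (3 to 16 N, tilt under 0.2 rad), straight across (0.25 rad) its middle (20 mm), file centre within 15 mm of the edge (all of step 5), for 0.06 s.
9. third stroke: file flat on the edge (3 to 16 N, tilt under 0.2 rad), straight across (0.25 rad) its middle (20 mm), file centre 30 mm or more past the edge (all of step 6), for 0.06 s.
At the end, for the whole second after the job is handed in: The file lies at rest, grip up and flat (within 0.1 rad) on the floor of the tray (its centre within 45 mm along and 42 mm across of the tray's centre, its underside on the floor within 5 mm), released, and the clamp is within 10 mm of its stop (x of file_grip in the frame of tray between -0.045 and 0.045 m and y of file_grip in the frame of tray between -0.042 and 0.042 m and z of file_grip in the frame of tray between 0.032 and 0.042 m and angle between file_grip's own z axis and vertical below 0.1 rad and linear speed of file below 0.02 m/s and value of joint clamp below 0.01 m); the robot touches nothing.
It fails at once if the clamp is pulled more than 8 mm off its stop (file dragged back in contact) (value of joint clamp above 0.008 m).
It fails at once if the file bears on the bench hook or its blade with more than 24 N (contact force between file and jig above 24 N).
It fails at once if the robot itself presses on the bench hook or the blade with more than 10 N (contact force between any of the fingers, the arm and jig above 10 N).
It fails at once if the file hits the tray with more than 50 N (dropped or rammed) (contact force between file and tray above 50 N).
It fails at once if another thing is moved by more than 40 mm (distance of any of jar, cup, brush, spoon, bowl, block, spatula from where it was at the start of the episode above 0.04 m).
It also fails if it takes over 69 s, if anything falls off the work surface, if the arm or the gripper's body presses on something with over 40 N, if the wrist force passes 120 N, or if a joint passes its speed limit or range.

### The arm

A 6-joint arm with a two-finger parallel gripper is mounted at the origin on the work surface. World frame = base frame: x ahead of the robot, y to its left, z up, the work surface at z = 0. Lengths are in m, angles in rad, forces in N, time in s.
With the tool pointing down it reaches from about 0.275 to 0.825 m from the base axis. Payload 4.9 kg.
Tool frame: the origin (TCP) lies at the very end of the fingers, on their centre line; the grasp point (between the pads) lies 19 mm behind it (robot.tcp_to_grasp is the z of the grasp point in the tool frame, in m); z points along the fingers, y is the direction in which the jaws open and shut (so a half turn about z gives the same grasp; the last joint's range is limited). The gripper opens to 85 mm and grips with 20 to 120 N. Pads are 22 mm wide; open, the fingers measure 114 mm over their backs; the gripper's body (76 mm by 85 mm) begins 54 mm behind the grasp point. The pads swing forward as they close: fully open they stand 13 mm farther back than shut.
Start: joints at [1.022, 0.326, -0.193, 1.052, 0, 1.437], TCP at [0.222, 0.503, 0.231] pointing down, gripper open.
Joint ranges: [-2.65, 2.65], [-0.97, 1.79], [-1.3, 1.35], [-1.93, 2.1], [-1.47, 1.37], [-3.14, 3.14]. Speed limits (rad/s): [2.57, 2.57, 3.14, 3.14, 3.14, 3.14].

### API

Orientations are given as [roll, pitch, yaw] about the fixed x, y, z axes, in that order (R = Rz(yaw) Ry(pitch) Rx(roll)).
In Python, from station import robot, capture gives the robot as it stands. The module is installed in compiled form; this text tells all that it offers.
- The arm moves only by the shell command python3 -m handwheel 'ROWS'. ROWS is a JSON object of lists of equal length, an entry for each row: "slide": the shift along the tool's x, y, z in mm, a list of three; "roll": the turn about the tool's z in degrees; "jaw": the closure, from 0 (fully open) to 1 (shut). In form: {"slide": [[tx, ty, tz], ...], "roll": [roll, ...], "jaw": [jaw, ...]}. A call has 1 to 12 rows; each row shifts and turns the commanded pose from where the row before left it, along the tool's axes as they then stand; what a row does not reach is not made up. A row lasts 1/10 s, in which the tool goes at most 50 mm and 8.59 degrees, less where a joint would pass 70% of its speed; a pose out of reach is approached as far as the arm can. A call is refused whole if a number of a shift passes 50 or a number of a turn 8.59, either way. A call with a gripper value outside its range is refused whole. The fingers move at their own pace and stop on an object; the grip force is fixed at half the most. Time passes only in rows, so rows that do not move let the fingers close. It gives the time, the measured TCP pose, the force and the opening at its end, in the units of the state.
- robot.observe(): the state, without advancing time (a new reading comes with each control period).
- capture(name): name is "side" or "top" or "wrist"; returns a dict with "frame" (384x512x3 uint8, blue, green, red), "fovy" (degrees; the focal length in pixels is half the picture's height over the tangent of half this angle, whatever the lens; pixels are square), "cx", "cy" (the principal point, pixels), "xyz" and "orientation" of the camera in the world. Camera axes: x right, y down, z forward; pixel columns grow to the right and rows downward; lengths in m; the calibration is good to about 2 mm. The wrist camera is an equidistant fisheye: a pixel r from the principal point sees the ray r / f radians off the axis. A picture is of the moment at which its call begins. There is no depth.
- robot.finish_job(): hands the job in, once; it reports no verdict.
The state is a dict: "t": time; "joint_pos": joint angles; "qvel": joint speeds; "joint_efforts": joint torques, N m; "position": TCP position; "tcp_rot": TCP orientation; "contact_force": force on the tool from outside, world axes, zero at the start; "moment": the same for the moment, N m; "width": finger opening in m.
Only numpy, scipy, OpenCV 4.12 (cv2) and the standard library are available. Lean on these libraries where they do the work, as an engineer would, in place of code of your own. Each camera call takes 0.05 s, during which the arm holds its last target. There are 200 camera calls.

## Working session

There is one attempt and no reset: what is moved stays moved. The work goes in short steps, Python scripts to look and compute and a shell command to move; the robot and the scene stay as the last step left them, time stands still between calls to the robot, and variables do not carry over. Pictures are saved under pics/ and viewed, about 8 in all and at most 12, crops included, and the job is handed in when it is done.

```bash
mkdir -p pics
cat > h.py <<'E'
import numpy as np, cv2, pickle
from scipy.spatial.transform import Rotation as R
from station import robot, capture
def snap(n, f):
    c=capture(n); cv2.imwrite(f'pics/{f}.png',c['frame']); pickle.dump(c,open(f'pics/{f}.pkl','wb')); return c
def load(f): return pickle.load(open(f'pics/{f}.pkl','rb'))
def rot(c):
    o=np.array(c['orientation']); return o if o.shape==(3,3) else R.from_euler('xyz',o).as_matrix()
def ray(c,u,v,fish=False):
    f=c['frame'].shape[0]/2/np.tan(np.radians(c['fovy'])/2)
    x,y=u-c['cx'],v-c['cy']
    if fish:
        r=np.hypot(x,y); t=r/f; d=np.array([x/r*np.sin(t),y/r*np.sin(t),np.cos(t)]) if r>0 else np.array([0,0,1.])
    else: d=np.array([x/f,y/f,1.])
    return np.array(c['xyz']),rot(c)@d
def onz(c,u,v,z,fish=False):
    p,d=ray(c,u,v,fish); return p+d*(z-p[2])/d[2]
E
python3 - <<'E'
from h import *
a=snap('side','side0');b=snap('top','top0')
for c in(a,b):print({k:c[k] for k in c if k!='frame'})
cv2.imwrite('pics/both0.png',np.vstack([cv2.resize(b['frame'],None,fx=1,fy=1)]))
print(robot.observe(), robot.tcp_to_grasp)
E
```

```text
{'fovy': 51.72182226718403, 'cx': 254.86735918410085, 'cy': 190.36938336282765, 'xyz': array([-0.10645576, -0.71165691,  0.87365511]), 'orientation': array([-2.26859728,  0.00357552, -0.74059463])}
{'fovy': 56.949282604416396, 'cx': 253.19378895274917, 'cy': 190.17309879614896, 'xyz': array([ 0.42106597, -0.0173872 ,  1.34634493]), 'orientation': array([-3.05054076,  0.01433912, -1.55888929])}
{'t': 0.1, 'joint_pos': array([ 1.02180393e+00,  3.26872478e-01, -1.93481277e-01,  1.05198653e+00,
        2.82305051e-05,  1.43656319e+00]), 'qvel': array([ 0.00075018, -0.00414665,  0.0032369 ,  0.0016541 , -0.00154514,
        0.00037637]), 'joint_efforts': array([-7.26383178e-05, -4.44240403e+01,  2.63037372e+01,  7.90609745e-03,
       -1.39479139e-04, -4.52696312e-06]), 'position': array([0.22136155, 0.50292668, 0.23057964]), 'tcp_rot': array([-3.14006636e+00, -2.34605181e-04,  2.72683319e+00]), 'contact_force': array([0.70940329, 0.75563194, 0.65616018]), 'moment': array([ 0.0025715 , -0.03323167,  0.04458978]), 'width': 0.08552084103754991} -0.0187
```

View pics/top0.png

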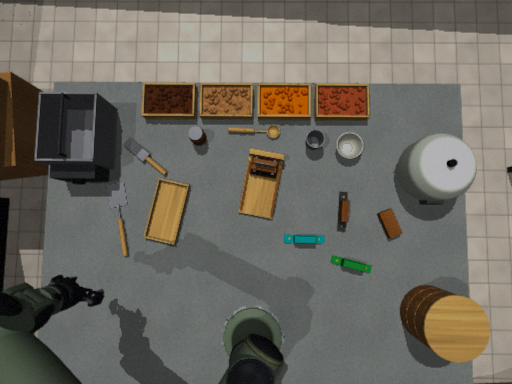

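View pics/side0.png

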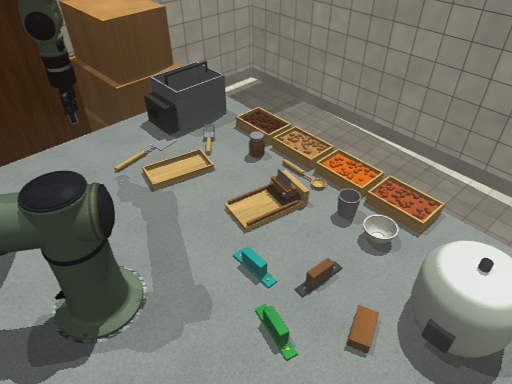

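The pictures show these candidates for the file (top view pixels):
- Brown grip on dark steel at (344,211).
- Turquoise lookalike at (304,239).
- Green lookalike at (351,265).
- Plain brown block at (390,223).

I choose (344,211). The hook is at (262,185) with its stop at the top, and the tray is at (167,212).

Run:
```python
from h import *
c=load('top0');f=c['frame']
hsv=cv2.cvtColor(f,cv2.COLOR_BGR2HSV)
def rect(box,mask,z,name):
    x0,y0,x1,y1=box
    m=np.zeros(mask.shape,np.uint8); m[y0:y1,x0:x1]=mask[y0:y1,x0:x1]
    cs,_=cv2.findContours(m,cv2.RETR_EXTERNAL,cv2.CHAIN_APPROX_NONE)
    k=max(cs,key=cv2.contourArea).reshape(-1,2)
    P=np.array([onz(c,u,v,z)[:2] for u,v in k],np.float32)*1000
    r=cv2.minAreaRect(P); b=cv2.boxPoints(r)
    e=[b[1]-b[0],b[2]-b[1]]; e=max(e,key=np.linalg.norm)
    print(name,'ctr',np.round(r[0],1),'size',np.round(r[1],1),'yaw',np.degrees(np.arctan2(e[1],e[0])).round(1), 'px',k.mean(0).round(1))
S=hsv[...,1];V=hsv[...,2];H=hsv[...,0]
wood=((S>70)&(H>5)&(H<28)&(V>60)).astype(np.uint8)
rect((135,170,195,250),wood,.02,'tray')
rect((232,143,290,225),wood,.018,'hook')
brown=((S>110)&(H<20)&(V>35)).astype(np.uint8)
rect((330,185,358,236),brown,.05,'grip')
dark=((V<95)).astype(np.uint8)
rect((330,185,358,236),dark,.006,'file(dark)')
crops=[cv2.resize(f[y:y+100,x:x+100],None,fx=4,fy=4,interpolation=cv2.INTER_CUBIC) for x,y in((215,135),(300,165))]
crops[0]=crops[0]
cv2.imwrite('pics/crop1.png',np.hstack(crops))
```

```text
tray ctr [461.4 330.5] size [121.5 232.1] yaw -12.4 px [165.9 211. ]
hook ctr [556.8 -23.3] size [130.5 222.6] yaw -10.1 px [260.4 186.8]
grip ctr [ 468.  -330.2] size [31.6 78.8] yaw -9.3 px [343.8 211.4]
file(dark) ctr [ 466.4 -336.1] size [ 45.  154.3] yaw -0.7 px [343.2 211. ]
```

View pics/crop1.png

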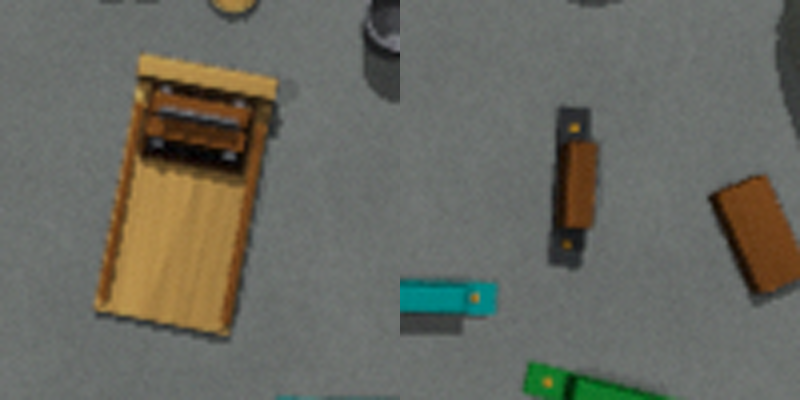

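The crop confirms the file: brown grip on dark steel with brass rivets at crop (574,128) and (567,244). In the hook, the blade stands between the jaws near the stop. Next I compute poses from these features.

Run:
```python
from h import *
c=load('top0')
T=lambda x,y,ox,oy,z: onz(c,ox+x/4-.4,oy+y/4-.4,z)[:2]*1000
A=T(174,128,300,165,.007);B=T(167,244,300,165,.007)
C=T(173,107,300,165,.006);D=T(165,268,300,165,.006)
for p,q in((A,B),(C,D)): print('file',(p+q)/2,np.linalg.norm(p-q),np.degrees(np.arctan2(*(p-q)[::-1])))
L=T(97,310,215,135,.018);Rr=T(230,337,215,135,.018)
SL=T(140,55,215,135,.06);SR=T(277,78,215,135,.06)
print(L,Rr,SL,SR, np.linalg.norm(L-Rr),np.linalg.norm(SL-SR))
F=(L+Rr)/2;S=(SL+SR)/2;d=S-F;print('hook ctr',(F+S)/2,'len',np.linalg.norm(d),'yaw',np.degrees(np.arctan2(d[1],d[0])))
for p,q in((L,Rr),(SL,SR)):
    e=p-q; print('yaw from cross',np.degrees(np.arctan2(-e[0],e[1])))
u=d/np.linalg.norm(d); print('edge_base',(F+S)/2+65*u)
```

```text
file [ 467.75648412 -332.96268822] 109.44301682914927 -4.062472446233199
file [ 466.54990545 -331.7839851 ] 151.8629914503162 -3.45181845051988
[459.0070957  55.9049778] [435.24525225 -68.85074917] [693.10149296  17.56181238] [ 672.74770384 -108.74463223] 126.99849060783171 127.93590068116856
hook ctr [565.02538619 -26.03214781] len 239.02124570967806 yaw -9.419474627648793
yaw from cross -10.7837872474794
yaw from cross -9.15429222211848
edge_base [629.14896458 -36.67013134]
```

```bash
cat >> h.py <<'E'
def go(x,y,z,yaw):
    s=robot.observe(); M=R.from_euler('xyz',s['tcp_rot']).as_matrix(); y0=np.degrees(s['tcp_rot'][2])
    dy=(yaw-y0+180)%360-180
    Mt=R.from_euler('xyz',[np.pi,0,np.radians(y0+dy)]).as_matrix()
    d=np.array([x,y,z])-s['position']*1000
    print('t',round(s['t'],2),'pos',(s['position']*1000).round(1),'rpy',np.degrees(s['tcp_rot']).round(2),'F',s['contact_force'].round(1),'w',round(s['width'],4))
    print('roll',-round(dy,2),'then slide',(Mt.T@d).round(1),'(cur axes',(M.T@d).round(1),')')
E
python3 -m handwheel '{"slide":[[0,0,0],[0,0,0],[0,0,0]],"roll":[-8,-8,-4],"jaw":[0,0,0]}'
python3 -m handwheel '{"slide":[[-15,-40,0],[-15,-40,0],[-15,-40,0],[-15,-40,0],[-15,-40,0],[-15,-40,0],[-15,-40,0],[-15,-40,0],[-15,-40,0],[-15,-40,0]],"roll":[0,0,0,0,0,0,0,0,0,0],"jaw":[0,0,0,0,0,0,0,0,0,0]}'
python3 -m handwheel '{"slide":[[-15,-40,0],[-15,-40,0],[-15,-40,0],[-15,-40,0],[-15,-40,0],[-15,-40,0],[-15,-40,5],[-15,-40,10],[-15,-40,10],[-15,-40,10],[0,0,0],[0,0,0]],"roll":[0,0,0,0,0,0,0,0,0,0,0,0],"jaw":[0,0,0,0,0,0,0,0,0,0,0,0]}'
python3 - <<'E'
from h import *
go(467,-332,150,176.2)
c=snap('wrist','w1');print({k:c[k] for k in c if k!='frame'})
E
```

```text
t: 0.4
position: [0.2215, 0.5031, 0.2308]
tcp_rot: [-3.141, -0.0, 3.08]
contact_force: [0.0, 0.1, 0.5]
width: 0.0853
t: 1.4
position: [0.345, 0.0928, 0.2313]
tcp_rot: [3.142, 0.0, 3.076]
contact_force: [0.6, -0.1, 0.9]
width: 0.0853
t: 2.6
position: [0.4677, -0.3147, 0.195]
tcp_rot: [3.14, -0.002, 3.074]
contact_force: [-0.2, 1.0, 0.1]
width: 0.0856
t 2.6 pos [ 467.7 -314.7  195. ] rpy [ 1.7989e+02 -1.2000e-01  1.7615e+02] F [-0.2  1.   0.1] w 0.0856
roll -0.05 then slide [ -0.4 -17.3  45. ] (cur axes [ -0.5 -17.4  45. ] )
{'fovy': 65.70646984690485, 'cx': 254.96785069514826, 'cy': 189.85324410728705, 'xyz': array([ 0.39210016, -0.31019164,  0.33733845]), 'orientation': array([ 2.84298589e+00, -4.48608422e-05,  1.50365668e+00])}
```

View pics/w1.png

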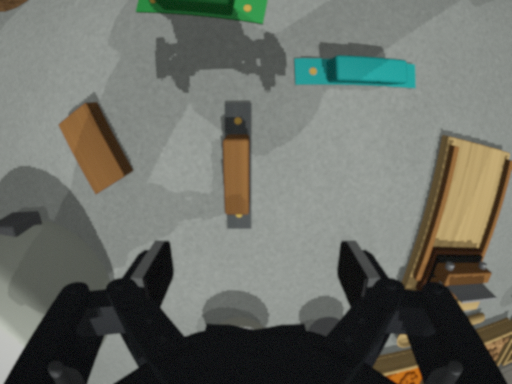

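The wrist view shows the file from (238,101) to (239,228) with rivets at (238,120) and (239,215). The hook is on the right, with its blade near (460,290).

Run:
```python
from h import *
c=load('w1')
for a,b,z in(((238,120.5),(239,215.5),.007),((238,101),(239.3,228),.006)):
    A,B=[onz(c,*q,z,True)[:2]*1000 for q in(a,b)]
    d=A-B if A[0]>B[0] else B-A
    print((A+B)/2,np.linalg.norm(d),np.degrees(np.arctan2(d[1],d[0])))
f=c['frame'];hsv=cv2.cvtColor(f,cv2.COLOR_BGR2HSV)
m=np.zeros(f.shape[:2],np.uint8);sub=hsv[90:240,215:265]
for nm,mm in(('dark',sub[...,2]<95),('brown',(sub[...,1]>110)&(sub[...,0]<20))):
    n,l,s,ce=cv2.connectedComponentsWithStats(mm.astype(np.uint8));i=1+np.argmax(s[1:,4]);print(nm,s[i],ce[i]+[215,90])
    for r in(20,70,135): print(r+90,np.where(mm[r])[0][[0,-1]]+215 if mm[r].any() else None)
```

```text
[ 468.34255977 -334.2850423 ] 112.30818666661324 -4.048586698903002
[ 465.95478122 -334.08373806] 150.95476299830156 -4.0365167914761395
dark [   7   11   29   55 1052] [236.95627376 121.10741445]
110 [225 250]
160 [222 249]
225 [228 249]
brown [   8   45   26   80 1928] [236.218361   173.60943983]
110 None
160 [224 248]
225 None
```

```bash
python3 -m handwheel '{"slide":[[-0.6,-10,0],[0,-9.4,0],[0,0,30],[0,0,30],[0,0,30],[0,0,30],[0,0,30],[0,0,20],[0,0,10],[0,0,4],[0,0,0]],"roll":[0.15,0,0,0,0,0,0,0,0,0,0],"jaw":[0,0,0,0,0,0,0,0,0,0,0]}'
python3 -m handwheel '{"slide":[[0,0,0],[0,0,0],[0,0,0],[0,0,0],[0,0,0],[0,0,0],[0,0,0],[0,0,0],[0,0,0],[0,0,0]],"roll":[0,0,0,0,0,0,0,0,0,0],"jaw":[0.3,0.6,1,1,1,1,1,1,1,1]}'
python3 - <<'E'
from h import *
go(467,-334,11,176)
E
```

```text
t: 3.75
position: [0.4681, -0.3343, 0.0127]
tcp_rot: [-3.141, 0.001, 3.073]
contact_force: [-0.5, 0.2, 0.1]
width: 0.0854
t: 4.75
position: [0.4681, -0.3343, 0.0129]
tcp_rot: [-3.141, 0.001, 3.073]
contact_force: [-0.3, 1.2, 6.2]
width: 0.0254
t 4.75 pos [ 468.1 -334.3   12.9] rpy [-1.7997e+02  5.0000e-02  1.7608e+02] F [-0.3  1.2  6.2] w 0.0254
roll 0.08 then slide [1.1 0.2 1.9] (cur axes [1.1 0.2 1.9] )
```

```bash
python3 -m handwheel '{"slide":[[0,0,-10],[0,0,-25],[0,0,-25],[0,0,-25],[0,0,-25],[0,0,-25],[0,0,-25],[0,0,0],[0,0,0]],"roll":[0,0,0,0,0,0,0,0,5.9],"jaw":[1,1,1,1,1,1,1,1,1]}'
python3 -m handwheel '{"slide":[[-5.6,32,0],[-5.6,32,0],[-5.6,32,0],[-5.6,32,0],[-5.6,32,0],[-5.6,32,0],[-5.6,32,0],[-5.6,32,0],[-5.6,32,0],[-5.6,32,0],[0,0,0],[0,0,0]],"roll":[0,0,0,0,0,0,0,0,0,0,0,0],"jaw":[1,1,1,1,1,1,1,1,1,1,1,1]}'
python3 - <<'E'
from h import *
go(577.8,-28.2,170,170.2)
c=snap('wrist','w2');s=snap('side','side2')
cv2.imwrite('pics/v2.png',np.vstack([c['frame'][:, :],]))
cr=cv2.resize(s['frame'][120:250,200:360],(512,416),interpolation=cv2.INTER_CUBIC)
w=cv2.copyMakeBorder(c['frame'],0,32,0,0,cv2.BORDER_CONSTANT)
cv2.imwrite('pics/v2.png',cv2.resize(np.hstack([w,cr]),(800,325)))
E
```

```text
t: 5.65
position: [0.4677, -0.334, 0.1723]
tcp_rot: [-3.141, 0.0, 2.968]
contact_force: [-0.4, -0.2, -3.2]
width: 0.0256
t: 6.85
position: [0.5766, -0.0275, 0.1708]
tcp_rot: [-3.141, -0.003, 2.972]
contact_force: [0.5, -0.4, -2.7]
width: 0.0251
t 6.85 pos [576.6 -27.5 170.8] rpy [-1.7997e+02 -1.5000e-01  1.7028e+02] F [ 0.5 -0.4 -2.7] w 0.0251
roll 0.08 then slide [-1.3 -0.5  0.8] (cur axes [-1.3 -0.5  0.8] )
```

View pics/v2.png

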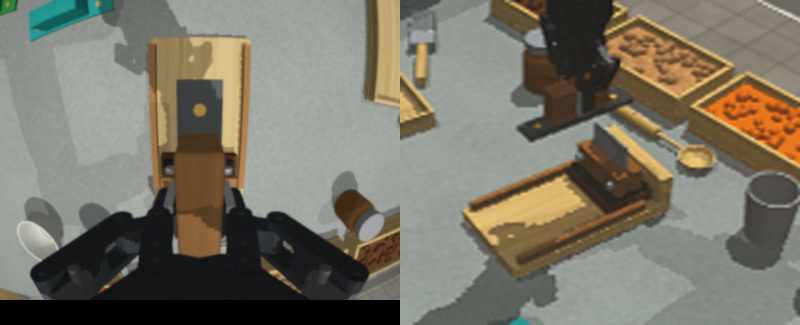

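The file is held flat, parallel to the hook and centred over it, with the rivet at (200,110) in the left picture. In the right one the blade's top edge runs about (597,122)–(627,147). I estimate its height, then feel for it.

```bash
python3 -m handwheel '{"slide":[[-1.3,0,10],[0,0,15],[0,0,15],[0,0,0],[0,0,0]],"roll":[0,0,0,0,0],"jaw":[1,1,1,1,1]}'
python3 - <<'E'
from h import *
go(577.8,-28.2,128,170.2)
c=load('side2')
u=np.array([np.cos(np.radians(-9.8)),np.sin(np.radians(-9.8)),0]);o=np.array([.629,-.037,0])
for q in((278.8,168.8),(290.8,178.8),(284.8,173.8)):
    p,d=ray(c,*q); P=p+d*(u@(o-p))/(u@d); print(P*1000, (P-o)@[-u[1],u[0],0]*1000)
E
```

```text
t: 7.45
position: [0.5783, -0.0291, 0.1318]
tcp_rot: [-3.142, -0.001, 2.969]
contact_force: [0.2, 0.3, -2.8]
width: 0.0255
t 7.45 pos [578.3 -29.1 131.8] rpy [-1.8000e+02 -7.0000e-02  1.7012e+02] F [ 0.2  0.3 -2.8] w 0.0255
roll -0.08 then slide [0.6 0.8 3.8] (cur axes [0.6 0.8 3.8] )
[633.33752272 -11.88842183 111.82090054] 25.48343503908864
[622.43240327 -75.02232969 113.55569445] -38.58537134442094
[627.79191233 -43.99408162 112.70310006] -7.097651266491105
```

```bash
python3 -m handwheel '{"slide":[[0,-1,1],[0,-1,1],[0,0,1],[0,0,0],[0,0,0]],"roll":[0,0,0,0,0],"jaw":[1,1,1,1,1]}'
```

```text
t: 7.95
position: [0.5785, -0.0304, 0.1295]
tcp_rot: [-3.142, 0.0, 2.97]
contact_force: [-0.7, -0.1, -2.8]
width: 0.0252
```

```bash
python3 -m handwheel '{"slide":[[-0.3,0,1],[-0.3,0,1],[0,0,0],[0,0,0]],"roll":[0,0,0,0],"jaw":[1,1,1,1]}'
```

```text
t: 8.35
position: [0.579, -0.0305, 0.1272]
tcp_rot: [3.142, -0.0, 2.97]
contact_force: [-0.4, 0.3, -2.9]
width: 0.0249
```

```bash
python3 -m handwheel '{"slide":[[-0.3,0,1],[-0.3,0,1],[0,0,0],[0,0,0]],"roll":[0,0,0,0],"jaw":[1,1,1,1]}'
```

```text
t: 8.75
position: [0.5796, -0.0306, 0.1252]
tcp_rot: [3.142, -0.0, 2.97]
contact_force: [-0.2, 0.1, -3.2]
width: 0.0255
```

```bash
python3 -m handwheel '{"slide":[[-0.3,0,1],[-0.3,0,1],[0,0,0],[0,0,0]],"roll":[0,0,0,0],"jaw":[1,1,1,1]}'
```

```text
t: 9.15
position: [0.5802, -0.0307, 0.1232]
tcp_rot: [-3.142, -0.0, 2.97]
contact_force: [-0.6, -0.2, -2.8]
width: 0.0257
```

```bash
python3 -m handwheel '{"slide":[[-0.3,0,1],[-0.3,0,1],[0,0,0],[0,0,0]],"roll":[0,0,0,0],"jaw":[1,1,1,1]}'
```

```text
t: 9.55
position: [0.5808, -0.0308, 0.1212]
tcp_rot: [3.142, -0.0, 2.97]
contact_force: [-0.1, -0.4, -1.5]
width: 0.0253
```

```bash
python3 -m handwheel '{"slide":[[-0.3,0,1],[0,0,0],[0,0,0]],"roll":[0,0,0],"jaw":[1,1,1]}'
```

```text
t: 9.85
position: [0.5811, -0.0309, 0.1202]
tcp_rot: [-3.142, -0.0, 2.97]
contact_force: [-0.7, -0.4, -2.2]
width: 0.0251
```

```bash
python3 -m handwheel '{"slide":[[-0.3,0,1],[0,0,0],[0,0,0]],"roll":[0,0,0],"jaw":[1,1,1]}'
```

```text
t: 10.15
position: [0.5815, -0.0309, 0.1194]
tcp_rot: [-3.142, 0.0, 2.97]
contact_force: [0.4, -0.6, -0.2]
width: 0.0254
```

```bash
python3 -m handwheel '{"slide":[[-0.4,0,0.6],[-0.4,0,0],[0,0,0]],"roll":[0,0,0],"jaw":[1,1,1]}'
```

```text
t: 10.45
position: [0.5819, -0.031, 0.1188]
tcp_rot: [-3.142, -0.0, 2.97]
contact_force: [-1.8, 0.8, 1.4]
width: 0.025
```

```bash
python3 -m handwheel '{"slide":[[-1,0,0.3],[-2,0,0.3],[-2,0,0.2],[-2,0,0],[-2,0,0],[-2,0,0]],"roll":[0,0,0,0,0,0],"jaw":[1,1,1,1,1,1]}'
```

```text
t: 11.05
position: [0.5929, -0.0329, 0.1181]
tcp_rot: [3.142, -0.001, 2.97]
contact_force: [-5.3, 0.2, 5.1]
width: 0.0255
```

```bash
python3 -m handwheel '{"slide":[[-3,0,0],[-3,0,0],[-3,0,0],[-3,0,0],[-3,0,0]],"roll":[0,0,0,0,0],"jaw":[1,1,1,1,1]}'
```

```text
t: 11.55
position: [0.6076, -0.0354, 0.1181]
tcp_rot: [3.142, -0.001, 2.97]
contact_force: [-6.1, 1.4, 5.4]
width: 0.0256
```

```bash
python3 -m handwheel '{"slide":[[-3,0,0],[-3,0,0],[-3,0,0],[-3,0,0],[-3,0,0],[-3,0,0],[-3,0,0]],"roll":[0,0,0,0,0,0,0],"jaw":[1,1,1,1,1,1,1]}'
```

```text
t: 12.25
position: [0.6282, -0.039, 0.118]
tcp_rot: [-3.142, -0.001, 2.97]
contact_force: [-5.0, 1.5, 5.5]
width: 0.0255
```

```bash
python3 -m handwheel '{"slide":[[-3,0,0],[-3,0,0],[-3,0,0],[-3,0,0],[-3,0,0],[-3,0,0],[-3,0,0],[-3,0,0],[-3,0,0],[-3,0,0],[-3,0,0]],"roll":[0,0,0,0,0,0,0,0,0,0,0],"jaw":[1,1,1,1,1,1,1,1,1,1,1]}'
```

```text
t: 13.35
position: [0.6605, -0.0446, 0.1179]
tcp_rot: [3.142, -0.001, 2.97]
contact_force: [-5.0, 1.1, 5.3]
width: 0.0254
```

```bash
python3 -m handwheel '{"slide":[[-3,0,0],[-3,0,0],[-3,0,0],[-3,0,0],[-2,0,-2],[-1,0,-8],[0,0,-15],[0,0,-5],[0,0,0],[0,0,0]],"roll":[0,0,0,0,0,0,0,0,0,0],"jaw":[1,1,1,1,1,1,1,1,1,1]}'
python3 -m handwheel '{"slide":[[15,0,0],[20,0,0],[20,0,0],[20,0,0],[15,0,0],[8,0,0],[0,0,0],[0,0,0]],"roll":[0,0,0,0,0,0,0,0],"jaw":[1,1,1,1,1,1,1,1]}'
python3 - <<'E'
from h import *
go(577.8,-31,122,170.2)
c=snap('wrist','w3');s=snap('side','side3')
cr=cv2.resize(s['frame'][120:250,200:360],(512,416),interpolation=cv2.INTER_CUBIC)
w=cv2.copyMakeBorder(c['frame'],0,32,0,0,cv2.BORDER_CONSTANT)
cv2.imwrite('pics/v3.png',cv2.resize(np.hstack([w,cr]),(800,325)))
E
```

```text
t: 14.35
position: [0.6758, -0.0473, 0.1476]
tcp_rot: [3.142, 0.0, 2.97]
contact_force: [-0.5, -1.0, -3.0]
width: 0.0254
t: 15.15
position: [0.5799, -0.0307, 0.1479]
tcp_rot: [-3.142, 0.001, 2.97]
contact_force: [-0.2, 0.6, -2.7]
width: 0.0253
t 15.15 pos [579.9 -30.7 147.9] rpy [-1.8000e+02  5.0000e-02  1.7018e+02] F [-0.2  0.6 -2.7] w 0.0253
roll -0.02 then slide [ 2.  -0.6 25.9] (cur axes [ 2.1 -0.6 25.9] )
```

View pics/v3.png

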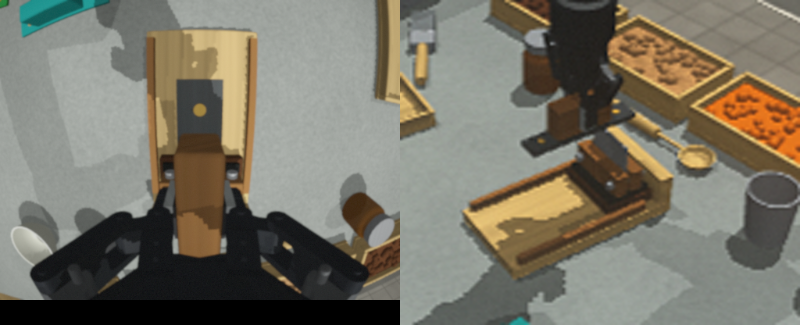

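Clamp against the stop and the file still flat in the grip (rivet at (200,110)). Second stroke.

```bash
python3 -m handwheel '{"slide":[[0,0,12],[0,0,8],[0,0,5],[0,0,0],[-1,0,2],[-1.5,0,1.5],[-1.5,0,1.2],[-2,0,0],[-2,0,0],[-2,0,0]],"roll":[0,0,0,0,0,0,0,0,0,0],"jaw":[1,1,1,1,1,1,1,1,1,1]}'
```

```text
t: 16.25
position: [0.5893, -0.0323, 0.1186]
tcp_rot: [3.142, 0.0, 2.97]
contact_force: [-3.6, 0.5, 3.3]
width: 0.0254
```

```bash
python3 -m handwheel '{"slide":[[-2,0,0.2],[-2,0,0.2],[-2,0,0],[-3,0,0],[-3,0,0],[-3,0,0],[-3,0,0],[-3,0,0],[-3,0,0],[-3,0,0],[-3,0,0],[-3,0,0]],"roll":[0,0,0,0,0,0,0,0,0,0,0,0],"jaw":[1,1,1,1,1,1,1,1,1,1,1,1]}'
python3 -m handwheel '{"slide":[[-3,0,0],[-3,0,0],[-3,0,0],[-3,0,0]],"roll":[0,0,0,0],"jaw":[1,1,1,1]}'
```

```text
t: 17.45
position: [0.6211, -0.0378, 0.1179]
tcp_rot: [-3.142, -0.001, 2.97]
contact_force: [-5.5, 1.4, 5.6]
width: 0.0252
t: 17.85
position: [0.6329, -0.0398, 0.1179]
tcp_rot: [-3.142, -0.001, 2.97]
contact_force: [-4.7, 0.6, 5.3]
width: 0.0256
```

```bash
python3 -m handwheel '{"slide":[[-3,0,0],[-3,0,0],[-3,0,0],[-3,0,0],[-3,0,0],[-3,0,0],[-3,0,0],[-3,0,0],[-3,0,0],[-3,0,0],[-3,0,0],[-3,0,0]],"roll":[0,0,0,0,0,0,0,0,0,0,0,0],"jaw":[1,1,1,1,1,1,1,1,1,1,1,1]}'
python3 -m handwheel '{"slide":[[-3,0,0],[-3,0,0],[-2,0,-2],[-1,0,-8],[0,0,-15],[0,0,-5],[0,0,0]],"roll":[0,0,0,0,0,0,0],"jaw":[1,1,1,1,1,1,1]}'
python3 -m handwheel '{"slide":[[15,0,0],[20,0,0],[20,0,0],[20,0,0],[15,0,0],[9,0,0],[0,0,0],[0,0,0]],"roll":[0,0,0,0,0,0,0,0],"jaw":[1,1,1,1,1,1,1,1]}'
```

```text
t: 19.05
position: [0.6682, -0.0459, 0.1178]
tcp_rot: [-3.142, -0.002, 2.97]
contact_force: [-5.0, 0.8, 4.5]
width: 0.0252
t: 19.75
position: [0.679, -0.0479, 0.1489]
tcp_rot: [-3.142, 0.003, 2.97]
contact_force: [0.9, -0.5, -2.8]
width: 0.0255
t: 20.55
position: [0.581, -0.0309, 0.1479]
tcp_rot: [-3.142, 0.001, 2.97]
contact_force: [0.4, 0.4, -3.0]
width: 0.0255
```

```bash
python3 -m handwheel '{"slide":[[0,0,12],[0,0,8],[0,0,5],[0,0,0],[-1,0,2],[-1.5,0,1.5],[-1.5,0,1.4],[-2,0,0],[-2,0,0]],"roll":[0,0,0,0,0,0,0,0,0],"jaw":[1,1,1,1,1,1,1,1,1]}'
```

```text
t: 21.45
position: [0.588, -0.032, 0.1184]
tcp_rot: [-3.142, 0.0, 2.97]
contact_force: [-4.0, 0.6, 3.0]
width: 0.0253
```

```bash
python3 -m handwheel '{"slide":[[-2,0,0.2],[-2,0,0.2],[-2,0,0],[-3,0,0],[-3,0,0],[-3,0,0],[-3,0,0],[-3,0,0],[-3,0,0],[-3,0,0],[-3,0,0],[-3,0,0]],"roll":[0,0,0,0,0,0,0,0,0,0,0,0],"jaw":[1,1,1,1,1,1,1,1,1,1,1,1]}'
python3 -m handwheel '{"slide":[[-3,0,0],[-3,0,0],[-3,0,0],[-3,0,0]],"roll":[0,0,0,0],"jaw":[1,1,1,1]}'
```

```text
t: 22.65
position: [0.6202, -0.0376, 0.1178]
tcp_rot: [-3.142, -0.001, 2.97]
contact_force: [-5.2, -0.2, 6.9]
width: 0.0253
t: 23.05
position: [0.6319, -0.0396, 0.1178]
tcp_rot: [3.142, -0.001, 2.97]
contact_force: [-6.0, 1.6, 7.7]
width: 0.0253
```

```bash
python3 -m handwheel '{"slide":[[-3,0,0],[-3,0,0],[-3,0,0],[-3,0,0],[-3,0,0],[-3,0,0],[-3,0,0],[-3,0,0],[-3,0,0],[-3,0,0],[-3,0,0],[-3,0,0]],"roll":[0,0,0,0,0,0,0,0,0,0,0,0],"jaw":[1,1,1,1,1,1,1,1,1,1,1,1]}'
python3 -m handwheel '{"slide":[[-3,0,0],[-3,0,0],[-2,0,-2],[-1,0,-8],[0,0,-15],[0,0,-20],[0,0,-10]],"roll":[0,0,0,0,0,0,0],"jaw":[1,1,1,1,1,1,1]}'
```

```text
t: 24.25
position: [0.6672, -0.0457, 0.1177]
tcp_rot: [-3.142, -0.002, 2.97]
contact_force: [-5.9, 1.6, 6.9]
width: 0.0257
t: 24.95
position: [0.6784, -0.0478, 0.1744]
tcp_rot: [3.142, 0.004, 2.97]
contact_force: [0.0, -0.1, -2.6]
width: 0.0252
```

```bash
python3 -m handwheel '{"slide":[[0,0,0],[24.4,27,0],[24.4,27,0],[24.4,27,0],[24.4,27,0],[24.4,27,0],[24.4,27,0],[24.4,27,0],[24.4,27,0],[24.4,27,0],[24.4,27,0],[24.4,27,0]],"roll":[2.6,0,0,0,0,0,0,0,0,0,0,0],"jaw":[1,1,1,1,1,1,1,1,1,1,1,1]}'
python3 -m handwheel '{"slide":[[24.4,27,0],[0,0,0],[0,0,0]],"roll":[0,0,0],"jaw":[1,1,1]}'
python3 - <<'E'
from h import *
go(461.4,330.5,60,167.6)
c=snap('wrist','w4');s=snap('top','top4')
cr=cv2.resize(s['frame'][130:258,120:280],(512,410),interpolation=cv2.INTER_CUBIC)
w=cv2.copyMakeBorder(c['frame'],0,26,0,0,cv2.BORDER_CONSTANT)
cv2.imwrite('pics/v4.png',cv2.resize(np.hstack([w,cr]),(800,320)))
E
```

```text
t: 26.15
position: [0.4782, 0.3018, 0.1727]
tcp_rot: [3.141, 0.001, 2.925]
contact_force: [0.7, 0.4, -2.1]
width: 0.0255
t: 26.45
position: [0.4605, 0.3327, 0.1725]
tcp_rot: [3.141, 0.001, 2.927]
contact_force: [0.6, -1.0, -2.7]
width: 0.0252
t 26.45 pos [460.5 332.7 172.5] rpy [1.7999e+02 6.0000e-02 1.6769e+02] F [ 0.6 -1.  -2.7] w 0.0252
roll 0.09 then slide [ -1.4  -1.9 112.5] (cur axes [ -1.3  -1.9 112.5] )
```

View pics/v4.png

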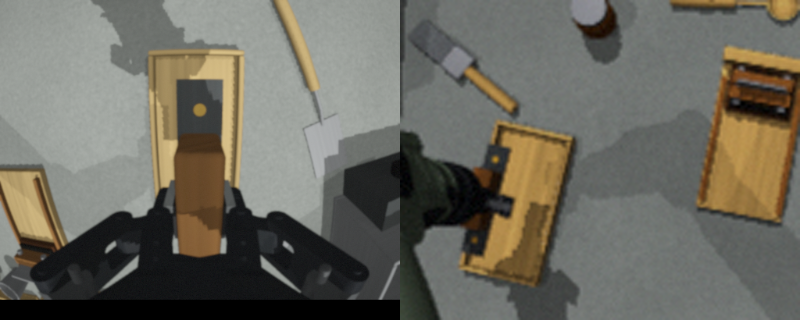

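The file is centred over the tray (walls at x=152 and 242, file at 177–223, left picture), and the clamp is at its stop. I lower it now.

```bash
python3 -m handwheel '{"slide":[[-1.4,-1.9,20],[0,0,25],[0,0,25],[0,0,25],[0,0,20],[0,0,15],[0,0,10],[0,0,5],[0,0,3],[0,0,0]],"roll":[0,0,0,0,0,0,0,0,0,0],"jaw":[1,1,1,1,1,1,1,1,1,1]}'
python3 -m handwheel '{"slide":[[0,0,1],[0,0,1],[0,0,0],[0,0,0]],"roll":[0,0,0,0],"jaw":[1,1,1,1]}'
```

```text
t: 27.55
position: [0.4619, 0.3297, 0.0247]
tcp_rot: [3.141, 0.0, 2.924]
contact_force: [0.3, -0.5, -3.3]
width: 0.0256
t: 27.95
position: [0.4615, 0.3299, 0.0227]
tcp_rot: [3.141, 0.0, 2.925]
contact_force: [0.0, -0.5, -3.0]
width: 0.0253
```

```bash
python3 -m handwheel '{"slide":[[0,0,0.7],[0,0,0.7],[0,0,0.7],[0,0,0],[0,0,0]],"roll":[0,0,0,0,0],"jaw":[1,1,1,1,1]}'
```

```text
t: 28.45
position: [0.4614, 0.3298, 0.0203]
tcp_rot: [-3.142, -0.0, 2.925]
contact_force: [-0.5, -0.5, -2.3]
width: 0.0257
```

```bash
python3 -m handwheel '{"slide":[[0,0,0.3],[0,0,0.3],[0,0,0],[0,0,0]],"roll":[0,0,0,0],"jaw":[1,1,1,1]}'
```

```text
t: 28.85
position: [0.4615, 0.3298, 0.0199]
tcp_rot: [3.142, 0.0, 2.925]
contact_force: [-1.1, -0.4, -0.9]
width: 0.0256
```

```bash
python3 -m handwheel '{"slide":[[0,0,0.3],[0,0,0],[0,0,0],[0,0,0],[0,0,0],[0,0,0],[0,0,0],[0,0,0]],"roll":[0,0,0,0,0,0,0,0],"jaw":[1,1,0.6,0.55,0.5,0.5,0.5,0.5]}'
```

```text
t: 29.65
position: [0.4615, 0.3298, 0.0195]
tcp_rot: [-3.142, -0.0, 2.925]
contact_force: [0.4, -0.5, 0.3]
width: 0.0428
```

```bash
python3 -m handwheel '{"slide":[[0,0,-5],[0,0,-15],[0,0,-25],[0,0,-30],[0,0,-30],[0,0,-30],[0,0,-20],[0,0,0],[40,0,0],[40,0,0],[0,0,0],[0,0,0]],"roll":[0,0,0,0,0,0,0,0,0,0,0,0],"jaw":[0.5,0.5,0.5,0.5,0.5,0.5,0.5,0.5,0.5,0.5,0.5,0.5]}'
python3 - <<'E'
from h import *
go(461.4,330.5,20,167.6)
c=snap('wrist','w5');s=snap('side','side5')
cr=cv2.resize(s['frame'][100:250,130:330],(512,384),interpolation=cv2.INTER_CUBIC)
cv2.imwrite('pics/v5.png',cv2.resize(np.hstack([c['frame'],cr]),(800,300)))
E
```

```text
t: 30.85
position: [0.3825, 0.347, 0.174]
tcp_rot: [-3.141, -0.0, 2.926]
contact_force: [0.4, -0.4, -0.1]
width: 0.0426
t 30.85 pos [382.5 347.  174. ] rpy [-1.7996e+02 -1.0000e-02  1.6767e+02] F [ 0.4 -0.4 -0.1] w 0.0426
roll 0.07 then slide [-80.6   0.9 154. ] (cur axes [-80.7   0.9 153.9] )
```

View pics/v5.png

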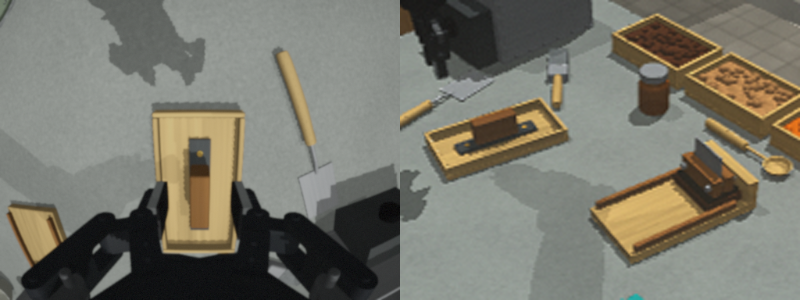

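The file lies flat, grip up, in the middle of the tray ((200,180) left, (500,130) right). The clamp is against the stop, and the bystanders in these two views stand where they were. I hand the job in.

```bash
python3 -c "
from station import robot
print(robot.finish_job())"
```

```text
the job is handed in; nothing more can be done
None
```

I dressed the scraper edge with three forward strokes and set the file down in the tray. The job is handed in at about 31 s of the 69 s allowed; no verdict was reported.

- **Grip:** I took the brown-gripped palm file. The grip force is fixed at 60 N, below the 100 N asked for, but the file did not visibly rock.
- **Strokes:** I felt the edge with the file's underside at about 107 mm, some 15 mm above `edge_base`. Each stroke ran from about 45 mm before the edge to 45 mm past it.
- **Force:** Most force readings (file weight taken off) were about 8 N. They ranged from about 6 N early in strokes two and three to about 10.5 N in the third. Force was only read at the end of each move, so I did not see the peaks in between.
- **Return:** The file was lifted clear after each stroke and carried back through the air.
- **Last checks:**
  - The file lay flat, grip up, in the middle of the tray and was released.
  - The clamp was against its stop.
  - The jar, spoon, spatula and brush looked unmoved. The cup, bowl and block were out of frame, but nothing on the way touched them.
- **Disagreement:** The side camera put the edge at about 113 mm high and 7 mm off to one side. The felt height was about 107 mm, and I used that. I shifted the strokes 2 mm towards the camera's sideways estimate.

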